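Close the sample tins in the pedal press

TASK

Close the lids of the small sample tins with the bench press and hand them over: draw the press's sliding tray fully out, stand all the small tins upright in it, push it fully home under the press head, and press the pedal down to its stop and keep it there for a second so that all the lids are pressed in together. Then let the pedal up, draw the tray fully out again and stand every tin upright in the black delivery tray, leaving the sliding tray drawn out; do not disturb the can and the bottle nearby.

Things in the scene. Friction and masses are not known exactly. Their poses are not given: they have to be found in the camera images.
- press: grey lid press fixed to the bench. Origin: on the bench under the middle of the sliding tray's drawn-out position; its x axis is the way the tray slides in (away from the robot). Bed 260 mm wide (y), x -80 to 230 mm, 14 mm high, with guides to z 26 mm along the tray's sides
- press_head (a point): middle of the top of the press head, z 166 mm. Under it, 115 to 185 mm in along the press's x: a head 300 mm long (y), z 130 to 166 mm, on posts at y +-133 mm, with a steel pressing plate (66 by 190 mm), underside at z 93.5 mm when up. The plate goes straight down 17.5 mm as the pedal is pressed to its stop, and up again with it
- sled (a joint): the press's sliding tray, m: 0 fully drawn out (towards the robot), 0.15 fully home with the tray under the press head; it stays where it is left, about 1.5 N moves it. It starts part way in
- tray_floor (a point): centre of the aluminium sliding tray's inner floor, 24 mm above the bench (axes as the press's); inside 70 mm (x) by 192 mm (y), rim 12 mm above the floor, so three tins stand in a row along y
- tray_knob (a point): grip point of the sliding tray's upright black knob, 105 mm in front (-x) of the tray's centre: round post 24 mm across, from z 24 to 70 mm; this point at z 58 mm. It stays clear of the press head also when the tray is home
- pedal (a joint): the pedal, rad: 0 up, 0.30 down at its stop (level plate). Sprung: it comes up by itself; about 8 N at pedal_pad holds it at the stop, some 14 to 17 N while pressing three lids
- pedal_pad (a point): point on top of the pedal's rubber pad where it is pressed, 100 mm from the hinge, 70 mm above the bench when up (moves with the pedal, down by 29 mm at the stop)
- pedal_hinge (a point): middle of the pedal's hinge line, 34 mm above the bench, at the pedal's far end; axes of the pedal unit: the hinge line is y, the pedal's 130 mm long, 84 mm wide plate reaches to -x from it and rises at 0.3 rad when up. The pedal unit (base plate 160 x 110 mm) is fixed to the bench, on the left or the right of the press
- delivery: black delivery tray fixed to the bench, on the other side of the press than the pedal: 100 mm (x) by 220 mm (y) outside, walls 4 mm thick, rim 16 mm high, floor 4 mm above the bench. Origin: centre of its underside
- tin1: small sample tin, its lid laid on but not yet pressed in, bare steel with a paper band: upright cylinder 48 mm across, body 50 mm high, about 150 g. Origin: centre of its underside, z up. Two or three of the four are there; all are alike
- tin2: small sample tin, its lid laid on but not yet pressed in, bare steel with a paper band: upright cylinder 48 mm across, body 50 mm high, about 150 g. Origin: centre of its underside, z up. Two or three of the four are there; all are alike
- tin3: small sample tin, its lid laid on but not yet pressed in, bare steel with a paper band: upright cylinder 48 mm across, body 50 mm high, about 150 g. Origin: centre of its underside, z up. Two or three of the four are there; all are alike
- tin4: small sample tin, its lid laid on but not yet pressed in, bare steel with a paper band: upright cylinder 48 mm across, body 50 mm high, about 150 g. Origin: centre of its underside, z up. Two or three of the four are there; all are alike
- tin1_lid (a joint): lid of tin1, m: 0 standing proud (its top 58 mm above the tin's underside), 0.006 pressed fully in (top 52 mm). Lid 42 mm across, in the middle of the tin's top; about 3 N moves it
- tin2_lid (a joint): lid of tin2, m: 0 standing proud (its top 58 mm above the tin's underside), 0.006 pressed fully in (top 52 mm). Lid 42 mm across, in the middle of the tin's top; about 3 N moves it
- tin3_lid (a joint): lid of tin3, m: 0 standing proud (its top 58 mm above the tin's underside), 0.006 pressed fully in (top 52 mm). Lid 42 mm across, in the middle of the tin's top; about 3 N moves it
- tin4_lid (a joint): lid of tin4, m: 0 standing proud (its top 58 mm above the tin's underside), 0.006 pressed fully in (top 52 mm). Lid 42 mm across, in the middle of the tin's top; about 3 N moves it
- can: bystander: empty open steel can, 70 mm across, 90 mm high; origin at its underside
- squeeze: bystander: white bottle, 50 mm across, 120 mm high; origin at its underside
There are look-alikes about, which are no part of the job. Of the things that look like the part that bears pedal, the middle-sized one is meant.

How it is judged (in metres and radians):
On the way, in this order (a step that is already met when the one before it is completed fails the run):
1. all the tins stand upright in the sliding tray, which is drawn fully out (x of tin1 in the frame of tray_floor between -0.034 and 0.034 m and y of tin1 in the frame of tray_floor between -0.095 and 0.095 m and z of each of tin1, tin2, tin3, tin4 in the frame of tray_floor below 0.01 m and angle between each of tin1, tin2, tin3, tin4's own z axis and vertical below 0.15 rad and x of tin2 in the frame of tray_floor between -0.034 and 0.034 m and y of tin2 in the frame of tray_floor between -0.095 and 0.095 m and x of tin3 in the frame of tray_floor between -0.034 and 0.034 m and y of tin3 in the frame of tray_floor between -0.095 and 0.095 m and x of tin4 in the frame of tray_floor between -0.034 and 0.034 m and y of tin4 in the frame of tray_floor between -0.095 and 0.095 m and value of joint sled below 0.015 m), for 0.2 s.
2. the tray is fully home under the head with all the tins standing in it (x of tin1 in the frame of tray_floor between -0.034 and 0.034 m and y of tin1 in the frame of tray_floor between -0.095 and 0.095 m and z of each of tin1, tin2, tin3, tin4 in the frame of tray_floor below 0.01 m and angle between each of tin1, tin2, tin3, tin4's own z axis and vertical below 0.15 rad and x of tin2 in the frame of tray_floor between -0.034 and 0.034 m and y of tin2 in the frame of tray_floor between -0.095 and 0.095 m and x of tin3 in the frame of tray_floor between -0.034 and 0.034 m and y of tin3 in the frame of tray_floor between -0.095 and 0.095 m and x of tin4 in the frame of tray_floor between -0.034 and 0.034 m and y of tin4 in the frame of tray_floor between -0.095 and 0.095 m and value of joint sled above 0.143 m), for 0.2 s.
3. the pedal is held down at its stop, the tray home with all the tins, all lids pressed in (all of step 2 and value of joint each of tin1_lid, tin2_lid, tin3_lid, tin4_lid above 0.0035 m and value of joint pedal above 0.27 rad), for 0.8 s.
4. the pedal is up and the tray is drawn fully out again with the tins (all of step 1 and value of joint pedal below 0.05 rad), for 0.2 s.
At the end, for the whole second after the job is handed in: every tin stands upright (within 0.12 rad) and still on the floor of the delivery tray, its lid pressed in at least 3.5 mm of 6; the pedal is up (below 0.05 rad) and the sliding tray drawn out (within 20 mm) (x of tin1 in the frame of delivery between -0.046 and 0.046 m and y of tin1 in the frame of delivery between -0.106 and 0.106 m and z of each of tin1, tin2, tin3, tin4 in the frame of delivery below 0.012 m and angle between each of tin1, tin2, tin3, tin4's own z axis and vertical below 0.12 rad and linear speed of each of tin1, tin2, tin3, tin4 below 0.02 m/s and x of tin2 in the frame of delivery between -0.046 and 0.046 m and y of tin2 in the frame of delivery between -0.106 and 0.106 m and x of tin3 in the frame of delivery between -0.046 and 0.046 m and y of tin3 in the frame of delivery between -0.106 and 0.106 m and x of tin4 in the frame of delivery between -0.046 and 0.046 m and y of tin4 in the frame of delivery between -0.106 and 0.106 m and value of joint each of tin1_lid, tin2_lid, tin3_lid, tin4_lid above 0.0035 m and value of joint sled below 0.02 m and value of joint pedal below 0.05 rad); the robot touches nothing.
It fails at once if the can is disturbed (moved over 30 mm) (distance of can from where it was at the start of the episode above 0.03 m).
It fails at once if the bottle is disturbed (moved over 30 mm) (distance of squeeze from where it was at the start of the episode above 0.03 m).
Of tin1, tin2, tin3, tin4 only 2 to 3 are there at a start; the rules pass over those that are not, and their reading is None.
At some moment in a run one of tin1, tin2, tin3, tin4 may be knocked a few centimetres aside while the robot is not near it.
It also fails if it takes over 210 s, if anything falls off the work surface, if the arm or the gripper's body presses on something with over 40 N, if the wrist force passes 120 N, or if a joint passes its speed limit or range.

ROBOT

A 7-joint arm with a two-finger parallel gripper is mounted at the origin on the work surface. World frame = base frame: x ahead of the robot, y to its left, z up, the work surface at z = 0. Lengths are in m, angles in degrees, forces in N, time in s.
With the tool pointing down it reaches from about 0.425 to 0.875 m from the base axis. Payload 4.7 kg.
Tool frame: the origin (TCP) lies at the centre of the arm's flange, where the gripper is bolted on; the fingertips stand 182 mm ahead of it and the grasp point (between the pads) lies 164 mm ahead of it (env.grip_depth is the distance from the TCP to the grasp point, in m); z points along the fingers, y is the line along which they close (so a half turn about z gives the same grasp; the last joint's range is limited). The gripper opens to 87 mm and grips with 3 to 60 N. Pads are 19 mm wide; open, the fingers measure 117 mm over their backs; the gripper's body (75 mm by 190 mm) begins 51 mm behind the grasp point.
Start: joints at [-70.869, 18.392, -4.016, 83.108, 1.295, 78.541, -3.26], TCP at [0.204, 0.617, 0.405] pointing down, gripper open.
Joint ranges: [-163.93, 163.93], [-17.29, 119.83], [-79.2, 71.16], [3.27, 140.29], [-89.18, 269.18], [5.43, 117.66], [-154.24, 154.24]. Speed limits (degrees/s): [147.25, 147.25, 180, 180, 180, 180, 180].

INTERFACE

Orientations are given as [roll, pitch, yaw] about the fixed x, y, z axes, in that order (R = Rz(yaw) Ry(pitch) Rx(roll)).
In Python, from cell import env gives the robot as it stands. The module is installed in compiled form; this text tells all that it offers.
- The arm moves only by the tool send_rows, never from a script. Its arguments are lists of equal length, an entry for each row: "xyz": the shift along the tool's x, y, z in m, a list of three; "rotation": the turn, a rotation vector about the tool's x, y, z in rad, a list of three; "jaw": the opening, from 0 (shut) to 1 (fully open). A call has 1 to 20 rows; each row shifts and turns the commanded pose from where the row before left it, along the tool's axes as they then stand; what a row does not reach is not made up. A row lasts 1/10 s, in which the tool goes at most 50 mm and 8.59 degrees, less where a joint would pass 70% of its speed; a pose out of reach is approached as far as the arm can. A call is refused whole if a number of a shift passes 0.05 or a number of a turn 0.15, either way. A call with a gripper value outside its range is refused whole. The fingers move at their own pace and stop on an object; "newtons" is the grip in N (left out, the last holds). Time passes only in rows, so rows that do not move let the fingers close. It gives the time, the measured TCP pose, the force, the opening and the grip force at its end, in the units of the state.
- env.get_obs(): the state, without advancing time (a new reading comes with each control period).
- env.read_camera(name): name is "scene" or "top" or "wrist"; returns a dict with "image" (420x560x3 uint8, blue, green, red), "fx", "fy", "cx", "cy" (pixels), "R" (3x3) and "t" (3): a world point X has camera coordinates R X + t. Camera axes: x right, y down, z forward; pixel columns grow to the right and rows downward; lengths in m; the calibration is good to about 2 mm. A picture is of the moment at which its call begins. There is no depth.
- env.sign_off(): hands the job in; it is judged then, once.
The state is a dict: "time_s": time; "qpos": joint angles; "joint_velocities": joint speeds; "effort": joint torques, N m; "tool_pos": TCP position; "tool_rot": TCP orientation; "force": force on the tool from outside, world axes, zero at the start; "wrist_torque": the same for the moment, N m; "grip_width": finger opening in m; "grasp_force": force on a finger pad.
Only numpy, scipy, OpenCV 4.12 (cv2) and the standard library are available. Lean on these libraries where they do the work, as an engineer would, in place of code of your own. Each camera call takes 0.05 s, during which the arm holds its last target. There are 200 camera calls.

## Working session

There is one attempt and no reset: what is moved stays moved. The work goes in short steps, Python scripts to look and compute and a tool call to move; the robot and the scene stay as the last step left them, time stands still between calls to the robot, and variables do not carry over. Pictures are saved under pics/ and viewed, at most 14 in all, crops included, and the job is handed in when it is done.

Besides the shell and the picture viewer there is one more tool, called as a command line: name --argument value ..., lists and objects as JSON in quotes. send_rows: Moves the arm, as the interface text tells. Its arguments: {"type":"object","properties":{"xyz":{"type":"array"},"rotation":{"type":"array"},"jaw":{"type":"array"},"newtons":{"type":"number"}},"required":["xyz","rotation","jaw"]}

```bash
mkdir -p pics
python3 - <<'E'
from cell import env
import cv2,numpy as np
o=env.get_obs()
for k in o: print(k,np.round(o[k],4))
for n in("scene","top"):
    c=env.read_camera(n); cv2.imwrite(f"pics/{n}0.png",c["image"]); print(n,c["fx"],c["cx"],c["cy"],np.round(c["R"],3).tolist(),np.round(c["t"],3), np.round(-np.array(c["R"]).T@c["t"],3))
E
```

```text
time_s 0.0
qpos [-70.8684  18.4414  -4.0151  83.1747   1.2975  78.5404  -3.2602]
joint_velocities [-0.0521 -0.0398  0.0425 -0.0286 -0.0652 -0.0001  0.0138]
effort [ 6.00000e-04 -4.91274e+01 -4.03500e-01 -3.12532e+01 -6.38000e-02
  4.33000e-02  2.00000e-04]
tool_pos [0.2043 0.6168 0.4036]
tool_rot [-1.798888e+02  8.300000e-03  1.616780e+02]
force [ 0.154  -0.3547  0.4804]
wrist_torque [ 0.0355 -0.0372  0.0026]
grasp_force 0.0
grip_width 0.087
scene 479.23643071880747 285.9898706531339 209.65325686946855 [[0.723, 0.691, 0.003], [0.422, -0.439, -0.793], [-0.547, 0.575, -0.609]] [-0.32  -0.185  1.894] [ 1.345 -0.948  1.007]
top 392.0800950352984 278.59670142021633 212.6345833055602 [[0.018, -1.0, 0.004], [-0.997, -0.018, -0.079], [0.079, -0.002, -0.997]] [-0.132  0.574  1.076] [ 0.489 -0.12   1.118]
```

```bash
cat > h.py <<'E'
from cell import env
import cv2,numpy as np
def ray(c,u,v,z):
    "world point on plane z seen at pixel u,v"
    R=np.array(c["R"]);t=np.array(c["t"]);C=-R.T@t
    d=R.T@np.array([(u-c["cx"])/c["fx"],(v-c["cy"])/c["fy"],1]); return C+d*(z-C[2])/d[2]
def proj(c,p):
    q=np.array(c["R"])@np.array(p)+np.array(c["t"]); return np.array([c["fx"]*q[0]/q[2]+c["cx"],c["fy"]*q[1]/q[2]+c["cy"]])
E
python3 - <<'E'
import cv2
for n in("scene","top"):
    i=cv2.imread(f"pics/{n}0.png"); cv2.imwrite(f"pics/{n}0b.png",cv2.resize(i,(800,600),interpolation=cv2.INTER_CUBIC))
E
```

```text
(no output)
```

View pics/top0b.png

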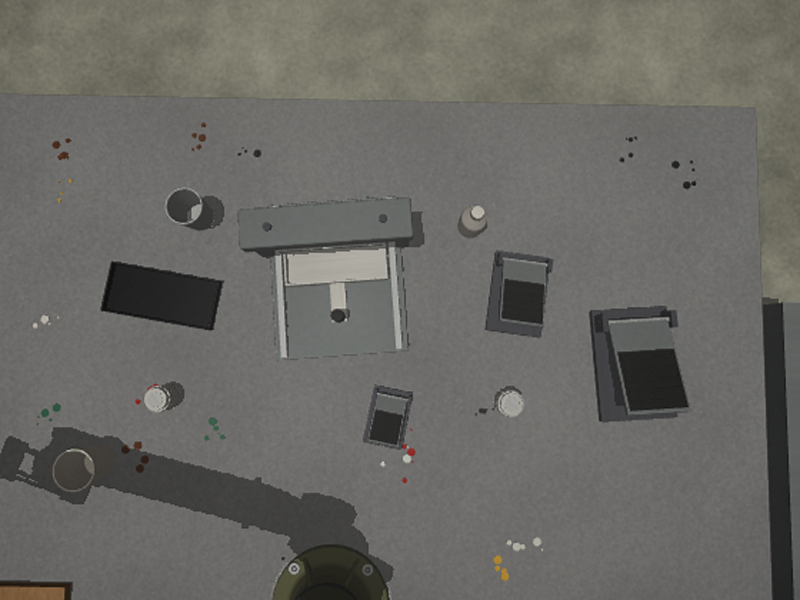

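View pics/scene0b.png

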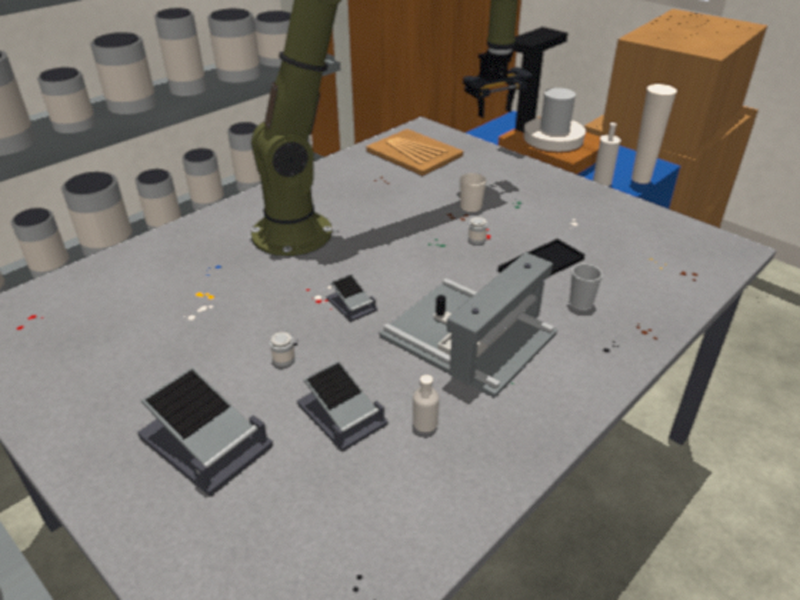

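Top view (800×600 scaling): there are three pedals, at about (390,415) small, (520,295) middle-sized and (640,365) large. The tins are at (157,398) and (510,402), and a larger round thing sits at (74,470). The press head is at (325,225), the black knob at (338,315), the delivery tray at (162,296), the can at (185,206) and the bottle at (474,218). The middle pedal at (520,295) fits the description. I'll confirm it, and the tin-like things, in one crop.

Run:
```python
from h import *
t=cv2.imread("pics/top0.png"); s=cv2.imread("pics/scene0.png")
def cr(i,x0,y0,w,h,W,H): return cv2.resize(i[y0:y0+h,x0:x0+w],(W,H),interpolation=cv2.INTER_CUBIC)
a=cr(t,250,160,240,160,400,267); b=cr(s,300,110,120,80,400,267); c=cr(s,180,210,120,80,400,267); d=cr(t,20,150,180,120*1,400,267)
d=cr(t,20,170,280,187,400,267)
cv2.imwrite("pics/m0.png",np.vstack([np.hstack([a,b]),np.hstack([c,d])]))
c=env.read_camera("top")
k=560/800
P=lambda u,v,z:ray(c,u*k,v*k,z)[:2].round(3)
print("pedal mid base corners",[P(u,v,0.006) for u,v in((497,252),(552,262),(540,336),(486,328))])
print("small",[P(u,v,0.006) for u,v in((375,385),(412,391),(364,440))],"big",[P(u,v,0.006) for u,v in((590,311),(676,307),(600,420))])
```

```text
pedal mid base corners [array([ 0.686, -0.319]), array([ 0.667, -0.429]), array([ 0.519, -0.405]), array([ 0.533, -0.298])]
small [array([ 0.417, -0.08 ]), array([ 0.406, -0.153]), array([ 0.31, -0.06])] big [array([ 0.57 , -0.505]), array([ 0.581, -0.676]), array([ 0.356, -0.522])]
```

View pics/m0.png

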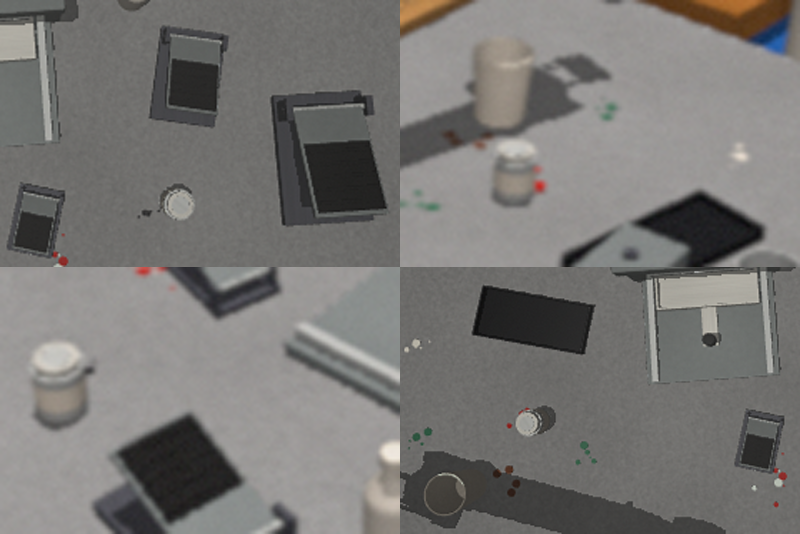

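The crop confirms it: the middle pedal's base measures about 0.16 × 0.11 m. There are two real tins with lids at top-view (157,398) and (510,402), and the large round thing is an open cup, a look-alike. Now the poses.

```bash
cat >> h.py <<'E'
def rects(c,m,amin=30):
    n,l,s,ce=cv2.connectedComponentsWithStats(m.astype(np.uint8))
    return [(s[i,4],ce[i].round(1),cv2.minAreaRect(np.argwhere(l==i)[:,::-1].astype(np.float32))) for i in range(1,n) if s[i,4]>=amin]
E
python3 - <<'E'
from h import *
c=env.read_camera("top"); g=cv2.cvtColor(c["image"],cv2.COLOR_BGR2GRAY)
for nm,m in(("bright",g>135),("dark",g<36)):
    print(nm)
    for a,ce,r in rects(c,m):
        if 60<ce[1]<330 and ce[0]<490 and a<6000:
            z={"bright":0.026,"dark":0.016}[nm]
            print(a,ce,"rect",np.round(r[1],0),"corners@%.3f"%z,[ray(c,*p,z)[:2].round(3).tolist() for p in cv2.boxPoints(r)])
E
```

```text
bright
60 [136.6 148. ] rect [ 6. 13.] corners@0.026 [[0.732, 0.295], [0.77, 0.289], [0.766, 0.272], [0.729, 0.277]]
62 [334.  147.9] rect [8. 8.] corners@0.026 [[0.774, -0.264], [0.774, -0.287], [0.751, -0.287], [0.751, -0.264]]
292 [276.3 208.6] rect [70.  4.] corners@0.026 [[0.688, -0.1], [0.689, -0.112], [0.492, -0.13], [0.491, -0.118]]
1669 [235.1 188.7] rect [41. 72.] corners@0.026 [[0.67, 0.107], [0.686, -0.094], [0.571, -0.104], [0.554, 0.096]]
295 [196.2 214.8] rect [70.  4.] corners@0.026 [[0.666, 0.123], [0.667, 0.111], [0.471, 0.093], [0.47, 0.105]]
197 [108.2 279.5] rect [16. 15.] corners@0.026 [[0.401, 0.367], [0.407, 0.328], [0.363, 0.32], [0.357, 0.359]]
230 [357.4 282.4] rect [17. 17.] corners@0.026 [[0.41, -0.319], [0.411, -0.366], [0.364, -0.366], [0.363, -0.32]]
31 [284.5 320.6] rect [5. 5.] corners@0.026 [[0.287, -0.136], [0.287, -0.15], [0.274, -0.15], [0.274, -0.137]]
dark
1301 [ 94.2 203.6] rect [71. 35.] corners@0.016 [[0.554, 0.462], [0.652, 0.451], [0.62, 0.251], [0.523, 0.263]]
78 [150.2 213.8] rect [ 5. 34.] corners@0.016 [[0.523, 0.258], [0.617, 0.242], [0.614, 0.228], [0.52, 0.244]]
1024 [461.6 265.7] rect [41. 42.] corners@0.016 [[0.488, -0.563], [0.501, -0.681], [0.388, -0.689], [0.375, -0.572]]
```

```bash
cat >> h.py <<'E'
from scipy.spatial.transform import Rotation as Ro
def delta(p,yaw=None):
    "shift to world grasp point p and turn about tool z, in tool axes"
    o=env.get_obs(); R=Ro.from_euler("xyz",o["tool_rot"],degrees=True)
    q=np.array(o["tool_pos"]); g=q+R.as_matrix()[:,2]*env.grip_depth
    if yaw is not None:
        R2=Ro.from_euler("xyz",[180,0,yaw],degrees=True); rv=(R.inv()*R2).as_rotvec()
        print("turn first",rv.round(3)); R=R2; g=q-np.array([0,0,env.grip_depth])
    print("tool rot",np.round(o["tool_rot"],2),"grasp",g.round(4),"-> shift",R.inv().apply(np.array(p)-g).round(4))
E
python3 - <<'E'
from h import *
c=env.read_camera("top"); g=cv2.cvtColor(c["image"],cv2.COLOR_BGR2GRAY)
print(g[210:232,225:250])
for u,v in((108.2,279.5),(357.4,282.4)): print("tin",ray(c,u,v,.057).round(4))
m=g<38
for a,ce,r in rects(c,cv2.morphologyEx(m.astype(np.uint8),cv2.MORPH_OPEN,np.ones((3,3))),40): print(a,ce,r)
y=np.radians(5.2);A=np.array([[np.cos(y),-np.sin(y)],[np.sin(y),np.cos(y)]])
O=np.array([.561,-.005])
print("head top corners expected px",[proj(c,[*(O+A@np.array(q)),.166]).round(1).tolist() for q in((115,.150),(115,-150),(185,150),(185,-150)) for q in [np.array(q)/([1000,1000] if abs(q[1])>1 else [1000,1])]])
E
```

```text
[[111 113 113 112 111 108 138 171 174 173 175 172 175 172 172 176 184  98
  111 113 113 113 114 112 113]
 [112 111 111 110 110 108 138 170 174 173 175 172 177 173 172 177 183  98
  110 114 113 113 113 113 112]
 [112 112 111 110 112 109 138 172 174 174 175 174 178 175 172 177 183 122
  113 114 114 113 113 114 114]
 [111 113 113 112 112 109 125 172 175 175 175 174 178 175 173 176 183 124
  113 115 114 113 114 113 113]
 [112 112 112 112 112 109 121 171 175 177 176 175 179 177 174 177 184 124
  113 114 116 115 114 114 113]
 [112 110 111 112 113 111 124 173 178 181 181 183 185 183 180 182 188 128
  115 116 115 115 114 114 113]
 [113 113 111 112 113 112 125 178 147 118  79  89  88 111 110 111 115  88
   74 114 116 114 114 113 112]
 [113 113 112 112 113 112 113 147  76  58  47  51  50  50  79 100 102  91
   70  74 113 114 113 112 112]
 [112 112 113 113 112 114  94  69  50  51  51  52  52  52  47  67 103  94
   72  68 116 116 114 114 113]
 [111 112 112 113 113 116  95  55  52  53  55  54  52  53  50  42  84  94
   73  69 116 116 114 113 113]
 [111 111 112 112 113 115  78  53  52  53  54  54 
[... 1063 characters left out ...]
14 115 116
  114 115 115 114 113 113 112]
 [113 113 113 113 112 111 113 113 114 114 112 112 113 112 113 114 114 115
  115 114 114 114 112 113 112]]
tin [0.3861 0.3305 0.057 ]
tin [ 0.3901 -0.3364  0.057 ]
1559 [ 96.8 203.5] ((98.17156219482422, 204.13851928710938), (49.21775436401367, 34.82509994506836), 9.865806579589844)
1520 [457.3 265.7] ((456.96435546875, 265.5900573730469), (40.672603607177734, 43.401432037353516), 85.03025817871094)
878 [232.9 409.4] ((233.5, 407.5), (23.0, 49.0), 90.0)
299 [547.9 408.5] ((547.5, 408.0), (22.0, 13.0), 90.0)
90 [ 40.7 410.8] ((38.0, 413.5), (11.0, 20.0), 90.0)
head top corners expected px [[166.6, 171.2], [288.5, 162.6], [165.2, 143.3], [286.4, 134.7]]
```

Run:
```python
from h import *
c=env.read_camera("top")
k=ray(c,235.3,220.3,.07);print("knob",k.round(4))
k[2]=.06
delta(k,185.2)
for p in((168.3,184),(218.5+0,0)): pass
print(proj(c,[.489,-.12,0]))
# delivery outer rim corners by eye (800 px picture)
print("delivery",[ray(c,u*.7,v*.7,.016)[:2].round(3) for u,v in((113,262),(223,280),(212,329),(102,311))])
print("pad pedal",[ray(c,u*.7,v*.7,z)[:2].round(3) for u,v,z in((506,279,.06),(546,283,.06),(502,320,.077),(543,324,.077))])
print("plate far edge",[ray(c,u*.7,v*.7,.04)[:2].round(3) for u,v in((505,257),(548,263))])
```

```text
knob [ 0.55   -0.0064  0.07  ]
turn first [-0.001 -0.    -0.411]
tool rot [-179.97    0.    161.68] grasp [0.2043 0.617  0.2409] -> shift [-0.2877 -0.6522  0.1809]
[277.31340882 243.92027355]
delivery [array([0.65 , 0.444]), array([0.618, 0.225]), array([0.521, 0.242]), array([0.552, 0.46 ])]
pad pedal [array([ 0.625, -0.327]), array([ 0.618, -0.403]), array([ 0.545, -0.316]), array([ 0.539, -0.392])]
plate far edge [array([ 0.67 , -0.328]), array([ 0.66 , -0.412])]
```

send_rows --xyz '[[0,0,0],[0,0,0],[0,0,0],[-0.017,-0.038,0],[-0.017,-0.038,0],[-0.017,-0.038,0],[-0.017,-0.038,0],[-0.017,-0.038,0],[-0.017,-0.038,0],[-0.017,-0.038,0],[-0.017,-0.038,0],[-0.017,-0.038,0],[-0.017,-0.038,0],[-0.017,-0.038,0],[-0.017,-0.038,0],[-0.017,-0.038,0],[-0.017,-0.038,0],[-0.017,-0.038,0],[-0.017,-0.038,0],[-0.017,-0.038,0]]' --rotation '[[0,0,-0.137],[0,0,-0.137],[0,0,-0.137],[0,0,0],[0,0,0],[0,0,0],[0,0,0],[0,0,0],[0,0,0],[0,0,0],[0,0,0],[0,0,0],[0,0,0],[0,0,0],[0,0,0],[0,0,0],[0,0,0],[0,0,0],[0,0,0],[0,0,0]]' --jaw '[1,1,1,1,1,1,1,1,1,1,1,1,1,1,1,1,1,1,1,1]' --newtons 20

```text
time_s: 2.3
tool_pos: [0.5515, -0.0015, 0.405]
tool_rot: [180.0, 0.0, -174.8]
force: [0.3, -0.6, 0.9]
grip_width: 0.0869
grasp_force: 0.0
```

Run:
```python
from h import *
delta([.55,-.0064,.06],185.2)
```

```text
turn first [0.    0.001 0.001]
tool rot [ 1.7998e+02  4.0000e-02 -1.7476e+02] grasp [ 0.5515 -0.0015  0.2415] -> shift [ 0.0019 -0.0048  0.1815]
```

send_rows --xyz '[[0.002,-0.005,0.02],[0,0,0.02],[0,0,0.02],[0,0,0.02],[0,0,0.02],[0,0,0.02],[0,0,0.02],[0,0,0.02],[0,0,0.02],[0,0,0.0015],[0,0,0],[0,0,0],[0,0,0],[0,0,0],[0,0,0],[0,0,0],[0,0,0],[0,0,0]]' --rotation '[[0,0,0],[0,0,0],[0,0,0],[0,0,0],[0,0,0],[0,0,0],[0,0,0],[0,0,0],[0,0,0],[0,0,0],[0,0,0],[0,0,0],[0,0,0],[0,0,0],[0,0,0],[0,0,0],[0,0,0],[0,0,0]]' --jaw '[1,1,1,1,1,1,1,1,1,1,0.5,0.3,0.2,0.1,0.1,0.1,0.1,0.1]'

```text
time_s: 4.1
tool_pos: [0.5495, -0.0051, 0.2233]
tool_rot: [180.0, 0.0, -174.8]
force: [-0.0, -0.3, 0.1]
grip_width: 0.0308
grasp_force: 0.0
```

send_rows --xyz '[[0,0,0],[0,0,0],[0,0,0],[0.01,0,0],[0.01,0,0],[0.01,0,0],[0.01,0,0],[0.01,0,0],[0.01,0,0],[0.01,0,0],[0.01,0,0],[0.005,0,0],[0,0,0]]' --rotation '[[0,0,0],[0,0,0],[0,0,0],[0,0,0],[0,0,0],[0,0,0],[0,0,0],[0,0,0],[0,0,0],[0,0,0],[0,0,0],[0,0,0],[0,0,0]]' --jaw '[0.1,0.1,0.1,0.1,0.1,0.1,0.1,0.1,0.1,0.1,0.1,0.1,0.1]'

```text
time_s: 5.4
tool_pos: [0.4633, -0.0127, 0.2232]
tool_rot: [179.9, -0.1, -174.8]
force: [-2.2, 5.0, 0.5]
grip_width: 0.0235
grasp_force: 20.0
```

send_rows --xyz '[[0.005,0,0],[0.004,0,0],[0.003,0,0],[0,0,0],[0,0,0]]' --rotation '[[0,0,0],[0,0,0],[0,0,0],[0,0,0],[0,0,0]]' --jaw '[0.1,0.1,0.1,0.1,0.1]'

```text
time_s: 5.9
tool_pos: [0.452, -0.0136, 0.2232]
tool_rot: [179.9, -0.1, -174.8]
force: [-1.6, 5.5, 1.1]
grip_width: 0.0238
grasp_force: 20.0
```

send_rows --xyz '[[0.003,0,0],[0.003,0,0],[0.002,0,0],[0,0,0],[0,0,0]]' --rotation '[[0,0,0],[0,0,0],[0,0,0],[0,0,0],[0,0,0]]' --jaw '[0.1,0.1,0.1,0.1,0.1]'

```text
time_s: 6.4
tool_pos: [0.4468, -0.014, 0.2233]
tool_rot: [-180.0, 0.5, -174.8]
force: [12.5, 6.6, -15.5]
grip_width: 0.0236
grasp_force: 20.0
```

send_rows --xyz '[[-0.002,0,0],[0,0,0],[0,0,0],[0,0,0],[0,0,-0.02],[0,0,-0.03],[0,0,-0.04],[0,0,-0.04]]' --rotation '[[0,0,0],[0,0,0],[0,0,0],[0,0,0],[0,0,0],[0,0,0],[0,0,0],[0,0,0]]' --jaw '[0.1,1,1,1,1,1,1,1]'

```text
time_s: 7.2
tool_pos: [0.4462, -0.0154, 0.3544]
tool_rot: [-180.0, -0.1, -174.8]
force: [0.8, -0.8, 0.8]
grip_width: 0.0719
grasp_force: 0.0
```

Run:
```python
from h import *
delta([.386,.3305,.036],185.2)
c=env.read_camera("top"); g=cv2.cvtColor(c["image"],cv2.COLOR_BGR2GRAY)
for a,ce,r in rects(c,g>135,100): print(a,ce,np.round(r[1]),ray(c,*ce,.057).round(4))
m=g>135
for r in(170,175,180,185,190,195,200,205,210,215,220,225,230,235,240,245):
    x=np.nonzero(m[r,180:300])[0]+180; print(r,x.min() if len(x) else 0,x.max() if len(x) else 0)
cv2.imwrite("pics/t1.png",cv2.resize(c["image"][120:290,80:380],(800,453),interpolation=cv2.INTER_CUBIC))
```

```text
turn first [-0.001 -0.001 -0.001]
tool rot [-1.7995e+02 -8.0000e-02 -1.7484e+02] grasp [ 0.4462 -0.0154  0.1909] -> shift [0.0286 0.3499 0.1549]
619 [183.6  38.8] [44. 28.] [1.059  0.1539 0.057 ]
280 [459.   47.1] [27. 15.] [ 1.0502 -0.6211  0.057 ]
103 [223.3  62.4] [14. 13.] [0.9926 0.0404 0.057 ]
216 [275.4 197.6] [49.  4.] [ 0.6146 -0.1125  0.057 ]
282 [195.9 211.1] [66.  4.] [0.5738 0.1025 0.057 ]
1816 [234.5 219.3] [33. 73.] [ 0.5534 -0.0028  0.057 ]
204 [108.1 279.6] [17. 15.] [0.3858 0.3307 0.057 ]
247 [357.5 282.6] [17. 17.] [ 0.3896 -0.3366  0.057 ]
110 [ 51.2 328.8] [30. 28.] [0.2543 0.4744 0.057 ]
170 0 0
175 272 275
180 193 276
185 193 276
190 193 277
195 193 277
200 194 277
205 194 278
210 194 278
215 194 278
220 195 279
225 195 253
230 195 252
235 196 243
240 196 199
245 0 0
```

View pics/t1.png

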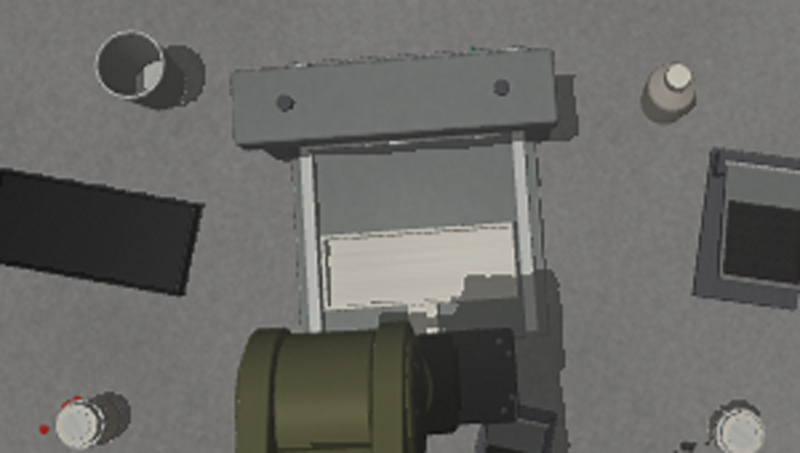

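send_rows --xyz '[[0.003,0.035,0],[0.003,0.035,0],[0.003,0.035,0],[0.003,0.035,0],[0.003,0.035,0],[0.003,0.035,0],[0.003,0.035,0],[0.003,0.035,0],[0.003,0.035,0],[0.0016,0.035,0],[0,0,0],[0,0,0.04],[0,0,0.04],[0,0,0.03],[0,0,0.02],[0,0,0.015],[0,0,0.01],[0,0,0]]' --rotation '[[0,0,0],[0,0,0],[0,0,0],[0,0,0],[0,0,0],[0,0,0],[0,0,0],[0,0,0],[0,0,0],[0,0,0],[0,0,0],[0,0,0],[0,0,0],[0,0,0],[0,0,0],[0,0,0],[0,0,0],[0,0,0]]' --jaw '[1,1,1,1,1,1,1,1,1,1,1,1,1,1,1,1,1,1]'

```text
time_s: 9.05
tool_pos: [0.3864, 0.3302, 0.197]
tool_rot: [-179.9, -0.1, -174.8]
force: [-0.1, -1.0, 1.1]
grip_width: 0.0868
grasp_force: 0.0
```

Run:
```python
from h import *
delta([.386,.3305,.036],185.2)
c=env.read_camera("top"); g=cv2.cvtColor(c["image"],cv2.COLOR_BGR2GRAY)
for a,ce,r in rects(c,g>135,1000):
    if 150<ce[1]<260: print(a,ce,r,[ray(c,*p,.03)[:2].round(4) for p in cv2.boxPoints(r)])
x=g[228,230:242]; print(x)
m=(g<62); m[:215]=0;m[250:]=0
for a,ce,r in rects(c,m,30):
    if 200<ce[0]<270: print("knob?",a,ce,np.round(r[1]),ray(c,*ce,.07).round(4))
print("right tin",[ (ce,ray(c,*ce,.057).round(4)) for a,ce,r in rects(c,g>135,150) if 340<ce[0]<370 and 260<ce[1]<300])
```

```text
turn first [-0.002 -0.002 -0.   ]
tool rot [-1.7987e+02 -1.1000e-01 -1.7483e+02] grasp [0.3864 0.3302 0.0335] -> shift [ 0.0004  0.0003 -0.0025]
2160 [237.1 221.9] ((237.071044921875, 229.9949188232422), (49.44544982910156, 72.52949523925781), 85.91438293457031) [array([0.585 , 0.0995]), array([ 0.6032, -0.1016]), array([ 0.4665, -0.114 ]), array([0.4487, 0.0851])]
[178 177 178 179 179 179 179 180 180 180 180 180]
right tin [(array([357.4, 282.6]), array([ 0.3896, -0.3364,  0.057 ]))]
```

send_rows --xyz '[[0,0,0],[0,0,0],[0,0,0],[0,0,0],[0,0,0],[0,0,0],[0,0,0],[0,0,-0.01],[0,0,-0.02],[0,0,-0.03],[0,0,-0.03],[0,0,0]]' --rotation '[[0,0,0],[0,0,0],[0,0,0],[0,0,0],[0,0,0],[0,0,0],[0,0,0],[0,0,0],[0,0,0],[0,0,0],[0,0,0],[0,0,0]]' --jaw '[0.8,0.6,0.45,0.45,0.45,0.45,0.45,0.45,0.45,0.45,0.45,0.45]'

```text
time_s: 10.3
tool_pos: [0.3878, 0.3325, 0.2929]
tool_rot: [179.7, 0.4, -174.8]
force: [1.1, 0.9, -1.1]
grip_width: 0.0476
grasp_force: 20.0
```

Run:
```python
from h import *
delta([.548,.0503,.0585],185.2)
```

```text
turn first [0.005 0.006 0.   ]
tool rot [ 179.7     0.37 -174.78] grasp [0.3878 0.3325 0.1294] -> shift [-0.1339 -0.2956  0.0709]
```

send_rows --xyz '[[-0.006,-0.014,0],[-0.0135,-0.03,0],[-0.0135,-0.03,0],[-0.0135,-0.03,0],[-0.0135,-0.03,0],[-0.0135,-0.03,0],[-0.0135,-0.03,0],[-0.0135,-0.03,0],[-0.0135,-0.03,0],[-0.0135,-0.03,0],[-0.006,-0.012,0],[0,0,0],[0,0,0]]' --rotation '[[0,0,0],[0,0,0],[0,0,0],[0,0,0],[0,0,0],[0,0,0],[0,0,0],[0,0,0],[0,0,0],[0,0,0],[0,0,0],[0,0,0],[0,0,0]]' --jaw '[0.45,0.45,0.45,0.45,0.45,0.45,0.45,0.45,0.45,0.45,0.45,0.45,0.45]'

```text
time_s: 11.6
tool_pos: [0.5458, 0.0501, 0.2876]
tool_rot: [179.9, -0.1, -174.7]
force: [0.2, -0.3, -2.2]
grip_width: 0.0475
grasp_force: 20.0
```

Run:
```python
from h import *
delta([.548,.0503,.0585],185.2)
```

```text
turn first [ 0.001 -0.002  0.001]
tool rot [ 1.7994e+02 -1.0000e-01 -1.7473e+02] grasp [0.5458 0.0501 0.1241] -> shift [-0.0022 -0.      0.0656]
```

send_rows --xyz '[[-0.002,0,0.01],[0,0,0.015],[0,0,0.015],[0,0,0.01],[0,0,0.008],[0,0,0.006],[0,0,0.002],[0,0,0],[0,0,0]]' --rotation '[[0,0,0],[0,0,0],[0,0,0],[0,0,0],[0,0,0],[0,0,0],[0,0,0],[0,0,0],[0,0,0]]' --jaw '[0.45,0.45,0.45,0.45,0.45,0.45,0.45,0.45,0.45]'

```text
time_s: 12.5
tool_pos: [0.5486, 0.049, 0.2226]
tool_rot: [180.0, 0.0, -174.8]
force: [0.4, -0.4, -2.5]
grip_width: 0.0477
grasp_force: 20.0
```

send_rows --xyz '[[0,0,0.001],[0,0,0],[0,0,0],[0,0,0],[0,0,0],[0,0,0],[0,0,-0.02],[0,0,-0.04],[0,0,-0.05],[0,0,-0.03],[0,0,0]]' --rotation '[[0,0,0],[0,0,0],[0,0,0],[0,0,0],[0,0,0],[0,0,0],[0,0,0],[0,0,0],[0,0,0],[0,0,0],[0,0,0]]' --jaw '[0.45,0.45,0.7,0.9,1,1,1,1,1,1,1]'

```text
time_s: 13.6
tool_pos: [0.55, 0.049, 0.3666]
tool_rot: [179.9, 0.5, -174.8]
force: [1.1, 0.3, -0.3]
grip_width: 0.0871
grasp_force: 0.0
```

Run:
```python
from h import *
c=env.read_camera("top"); g=cv2.cvtColor(c["image"],cv2.COLOR_BGR2GRAY)
t=[ray(c,*ce,.057) for a,ce,r in rects(c,g>135,150) if 340<ce[0]<370 and 260<ce[1]<300];print(t)
p=t[0].copy();p[2]=.0335; delta(p,185.2)
```

```text
[array([ 0.38987869, -0.33689346,  0.057     ])]
turn first [0.001 0.005 0.   ]
tool rot [ 179.95    0.29 -174.77] grasp [0.5491 0.049  0.2002] -> shift [ 0.1936 -0.3699  0.1667]
```

send_rows --xyz '[[0.0176,-0.0336,0],[0.0176,-0.0336,0],[0.0176,-0.0336,0],[0.0176,-0.0336,0],[0.0176,-0.0336,0],[0.0176,-0.0336,0],[0.0176,-0.0336,0],[0.0176,-0.0336,0],[0.0176,-0.0336,0],[0.0176,-0.0336,0],[0.0176,-0.0336,0],[0,0,0.03],[0,0,0.03],[0,0,0.02],[0,0,0],[0,0,0]]' --rotation '[[0,0,0],[0,0,0],[0,0,0],[0,0,0],[0,0,0],[0,0,0],[0,0,0],[0,0,0],[0,0,0],[0,0,0],[0,0,0],[0,0,0],[0,0,0],[0,0,0],[0,0,0],[0,0,0]]' --jaw '[1,1,1,1,1,1,1,1,1,1,1,1,1,1,1,1]'

```text
time_s: 15.25
tool_pos: [0.389, -0.3364, 0.2805]
tool_rot: [180.0, -0.1, -174.8]
force: [-0.5, 0.5, 0.8]
grip_width: 0.0872
grasp_force: 0.0
```

Run:
```python
from h import *
delta([.3895,-.3365,.0335],185.2)
```

```text
turn first [ 0.001 -0.002  0.   ]
tool rot [ 1.7995e+02 -1.2000e-01 -1.7478e+02] grasp [ 0.389  -0.3364  0.117 ] -> shift [-0.0005 -0.0001  0.0835]
```

send_rows --xyz '[[0,0,0.025],[0,0,0.025],[0,0,0.02],[0,0,0.01],[0,0,0.0035],[0,0,0],[0,0,0],[0,0,0],[0,0,0],[0,0,0],[0,0,0],[0,0,0],[0,0,0],[0,0,-0.01],[0,0,-0.02],[0,0,-0.03],[0,0,-0.03],[0,0,-0.01],[0,0,0],[0,0,0]]' --rotation '[[0,0,0],[0,0,0],[0,0,0],[0,0,0],[0,0,0],[0,0,0],[0,0,0],[0,0,0],[0,0,0],[0,0,0],[0,0,0],[0,0,0],[0,0,0],[0,0,0],[0,0,0],[0,0,0],[0,0,0],[0,0,0],[0,0,0],[0,0,0]]' --jaw '[1,1,1,1,1,1,0.8,0.6,0.45,0.45,0.45,0.45,0.45,0.45,0.45,0.45,0.45,0.45,0.45,0.45]'

```text
time_s: 17.25
tool_pos: [0.389, -0.3362, 0.2967]
tool_rot: [179.9, -0.1, -174.8]
force: [-0.3, 0.1, -2.6]
grip_width: 0.0481
grasp_force: 20.0
```

Run:
```python
from h import *
delta([.558,-.0593,.0585],185.2)
```

```text
turn first [ 0.001 -0.001  0.001]
tool rot [ 1.7994e+02 -6.0000e-02 -1.7476e+02] grasp [ 0.389  -0.3362  0.1332] -> shift [-0.1934  0.2605  0.0747]
```

send_rows --xyz '[[-0.01,0.0135,0],[-0.0193,0.026,0],[-0.0193,0.026,0],[-0.0193,0.026,0],[-0.0193,0.026,0],[-0.0193,0.026,0],[-0.0193,0.026,0],[-0.0193,0.026,0],[-0.0193,0.026,0],[-0.0193,0.026,0],[-0.01,0.0135,0],[0,0,0],[0,0,0.02],[0,0,0.02],[0,0,0.015],[0,0,0.01],[0,0,0.006],[0,0,0.004],[0,0,0],[0,0,0]]' --rotation '[[0,0,0],[0,0,0],[0,0,0],[0,0,0],[0,0,0],[0,0,0],[0,0,0],[0,0,0],[0,0,0],[0,0,0],[0,0,0],[0,0,0],[0,0,0],[0,0,0],[0,0,0],[0,0,0],[0,0,0],[0,0,0],[0,0,0],[0,0,0]]' --jaw '[0.45,0.45,0.45,0.45,0.45,0.45,0.45,0.45,0.45,0.45,0.45,0.45,0.45,0.45,0.45,0.45,0.45,0.45,0.45,0.45]'

```text
time_s: 19.25
tool_pos: [0.5588, -0.0592, 0.2233]
tool_rot: [-180.0, 0.1, -174.8]
force: [0.1, -0.4, -1.6]
grip_width: 0.0474
grasp_force: 20.0
```

send_rows --xyz '[[0,0,0.0015],[0,0,0],[0,0,0],[0,0,0],[0,0,0],[0,0,0],[0,0,-0.02],[0,0,-0.04],[0,0,-0.05],[0,0,0],[0.025,0.01,0],[0.04,0.015,0],[0.04,0.015,0],[0,0,0]]' --rotation '[[0,0,0],[0,0,0],[0,0,0],[0,0,0],[0,0,0],[0,0,0],[0,0,0],[0,0,0],[0,0,0],[0,0,0],[0,0,0],[0,0,0],[0,0,0],[0,0,0]]' --jaw '[0.45,0.45,0.7,0.9,1,1,1,1,1,1,1,1,1,1]'

```text
time_s: 20.65
tool_pos: [0.4457, -0.0278, 0.3299]
tool_rot: [179.8, -0.2, -174.6]
force: [0.2, 0.6, 0.5]
grip_width: 0.0873
grasp_force: 0.0
```

Run:
```python
from h import *
delta([.4475,-.0135,.06],185.2)
c=env.read_camera("top"); s=env.read_camera("scene")
O=np.array([.553,-.0045])
a=cv2.resize(c["image"][160:260,150:320],(400,235),interpolation=cv2.INTER_CUBIC)
b=cv2.resize(s["image"][170:280,250:410],(400,275),interpolation=cv2.INTER_CUBIC)[:235]
cv2.imwrite("pics/t2.png",cv2.resize(np.hstack([a,b]),(800,235)))
```

```text
turn first [ 0.003 -0.004  0.003]
tool rot [ 179.8    -0.24 -174.65] grasp [ 0.4457 -0.0278  0.1664] -> shift [-0.0031  0.0141  0.1064]
```

View pics/t2.png

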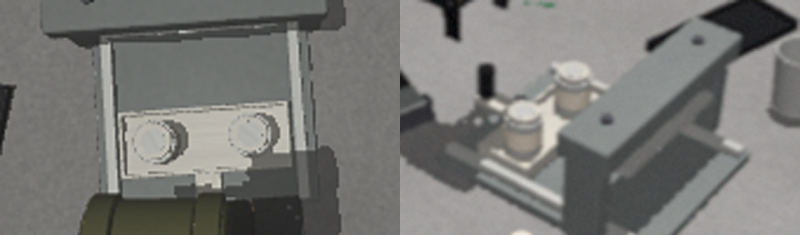

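Both tins stand upright in the tray, at crop (155,141) and (252,133) from the top. Next I grip the knob and push the tray home.

send_rows --xyz '[[-0.003,0.014,0],[0,0,0.02],[0,0,0.03],[0,0,0.03],[0,0,0.02],[0,0,0.006],[0,0,0],[0,0,0],[0,0,0],[0,0,0],[0,0,0],[0,0,0],[0,0,0],[0,0,0],[0,0,0],[0,0,0],[0,0,0],[0,0,0],[0,0,0]]' --rotation '[[0,0,0],[0,0,0],[0,0,0],[0,0,0],[0,0,0],[0,0,0],[0,0,0],[0,0,0],[0,0,0],[0,0,0],[0,0,0],[0,0,0],[0,0,0],[0,0,0],[0,0,0],[0,0,0],[0,0,0],[0,0,0],[0,0,0]]' --jaw '[1,1,1,1,1,1,1,0.8,0.5,0.3,0.2,0.1,0.1,0.1,0.1,0.1,0.1,0.1,0.1]'

```text
time_s: 22.65
tool_pos: [0.4519, -0.0137, 0.2252]
tool_rot: [179.9, -0.0, -174.7]
force: [-1.0, 5.7, 0.6]
grip_width: 0.0233
grasp_force: 20.0
```

send_rows --xyz '[[-0.003,0,0],[-0.006,0,0],[-0.008,0,0],[-0.008,0,0],[-0.008,0,0],[-0.008,0,0],[-0.008,0,0],[-0.008,0,0],[-0.008,0,0],[-0.008,0,0],[-0.008,0,0],[-0.008,0,0],[-0.008,0,0],[-0.008,0,0],[-0.008,0,0],[-0.008,0,0],[-0.008,0,0],[-0.006,0,0],[-0.004,0,0],[0,0,0]]' --rotation '[[0,0,0],[0,0,0],[0,0,0],[0,0,0],[0,0,0],[0,0,0],[0,0,0],[0,0,0],[0,0,0],[0,0,0],[0,0,0],[0,0,0],[0,0,0],[0,0,0],[0,0,0],[0,0,0],[0,0,0],[0,0,0],[0,0,0],[0,0,0]]' --jaw '[0.1,0.1,0.1,0.1,0.1,0.1,0.1,0.1,0.1,0.1,0.1,0.1,0.1,0.1,0.1,0.1,0.1,0.1,0.1,0.1]'

```text
time_s: 24.65
tool_pos: [0.5912, -0.001, 0.2253]
tool_rot: [180.0, 0.1, -174.7]
force: [-0.4, 5.5, 0.7]
grip_width: 0.0238
grasp_force: 20.0
```

send_rows --xyz '[[-0.003,0,0],[-0.003,0,0],[-0.003,0,0],[-0.002,0,0],[0,0,0],[0,0,0]]' --rotation '[[0,0,0],[0,0,0],[0,0,0],[0,0,0],[0,0,0],[0,0,0]]' --jaw '[0.1,0.1,0.1,0.1,0.1,0.1]'

```text
time_s: 25.25
tool_pos: [0.6005, -0.0003, 0.2252]
tool_rot: [179.9, -0.2, -174.7]
force: [-5.7, 5.5, 5.7]
grip_width: 0.0235
grasp_force: 20.0
```

send_rows --xyz '[[0.003,0,0],[0,0,0],[0,0,0],[0,0,0],[0,0,-0.02],[0,0,-0.03],[0,0,-0.04],[0,0,-0.04],[0,-0.02,0],[0,-0.035,0],[0,-0.04,0],[0,-0.04,0],[0,-0.04,0],[0,-0.04,0],[0,-0.04,0],[0,-0.04,0],[0,-0.035,0],[0,-0.02,0],[0,0,0],[0,0,0]]' --rotation '[[0,0,0],[0,0,0],[0,0,0],[0,0,0],[0,0,0],[0,0,0],[0,0,0],[0,0,0],[0,0,0],[0,0,0],[0,0,0],[0,0,0],[0,0,0],[0,0,0],[0,0,0],[0,0,0],[0,0,0],[0,0,0],[0,0,0],[0,0,0]]' --jaw '[0.1,0.5,0.8,0.8,0.8,0.8,0.8,0.5,0,0,0,0,0,0,0,0,0,0,0,0]'

```text
time_s: 27.25
tool_pos: [0.6299, -0.3502, 0.3548]
tool_rot: [180.0, -0.0, -174.9]
force: [0.1, 1.2, 0.3]
grip_width: 0.0003
grasp_force: 0.0
```

Run:
```python
from h import *
delta([.572,-.358,.094],185.2)
c=env.read_camera("top"); s=env.read_camera("scene");w=env.read_camera("wrist")
a=cv2.resize(c["image"][130:260,150:400],(500,260),interpolation=cv2.INTER_CUBIC)
b=cv2.resize(s["image"][160:310,210:430],(380,260),interpolation=cv2.INTER_CUBIC)
cv2.imwrite("pics/t3.png",np.vstack([np.hstack([a[:, :420],b]),np.hstack([cv2.resize(w["image"],(400,300)),np.zeros((300,400,3),np.uint8)])]))
```

```text
turn first [ 0.    -0.001 -0.001]
tool rot [ 1.7999e+02 -5.0000e-02 -1.7485e+02] grasp [ 0.6299 -0.3502  0.1913] -> shift [ 0.0583 -0.0025  0.0973]
```

View pics/t3.png

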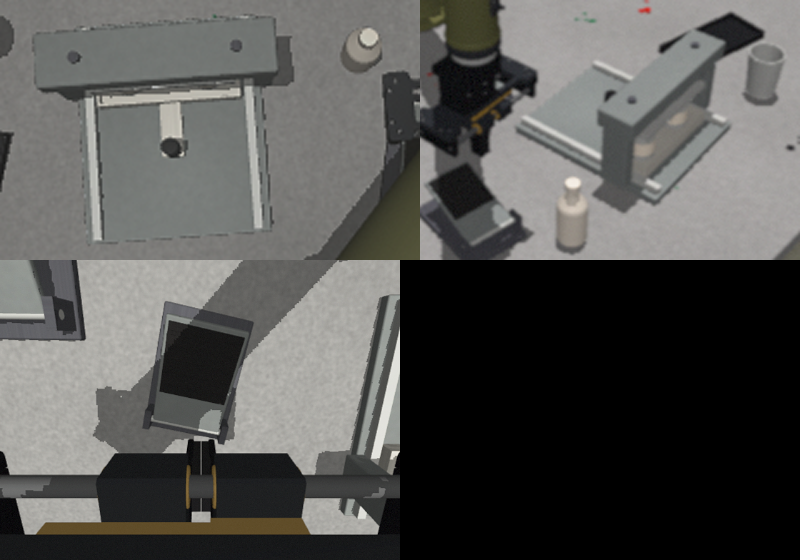

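Run:
```python
from h import *
w=env.read_camera("wrist")
for u,v,z in((170,60,.082),(246,76,.082),(226,145,.062),(160,130,.062),(147,168,.04),(222,182,.04)): print(ray(w,u*1.4,v*1.4,z).round(4))
```

```text
[ 0.5403 -0.3856  0.082 ]
[ 0.548 -0.312  0.082]
[ 0.6236 -0.3201  0.062 ]
[ 0.6133 -0.3947  0.062 ]
[ 0.6684 -0.4118  0.04  ]
[ 0.6786 -0.3163  0.04  ]
```

send_rows --xyz '[[0.02,0,0],[0.025,0,0],[0.01,0,0],[0,0,0.03],[0,0,0.03],[0,0,0.025],[0,0,0.01],[0,0,0.005],[0,0,0.005],[0,0,0.005],[0,0,0]]' --rotation '[[0,0,0],[0,0,0],[0,0,0],[0,0,0],[0,0,0],[0,0,0],[0,0,0],[0,0,0],[0,0,0],[0,0,0],[0,0,0]]' --jaw '[0,0,0,0,0,0,0,0,0,0,0]'

```text
time_s: 28.55
tool_pos: [0.5758, -0.3551, 0.2461]
tool_rot: [-179.9, 0.1, -174.8]
force: [-1.8, 0.1, 2.4]
grip_width: 0.0005
grasp_force: 1.5
```

send_rows --xyz '[[0,0,0.004],[0,0,0.004],[0,0,0.004],[0,0,0.003],[0,0,0.003],[0,0,0.002],[0,0,0.002],[0,0,0]]' --rotation '[[0,0,0],[0,0,0],[0,0,0],[0,0,0],[0,0,0],[0,0,0],[0,0,0],[0,0,0]]' --jaw '[0,0,0,0,0,0,0,0]'

```text
time_s: 29.35
tool_pos: [0.5741, -0.3554, 0.2235]
tool_rot: [179.9, -0.2, -174.8]
force: [-5.8, 1.2, 8.2]
grip_width: 0.0004
grasp_force: 3.9
```

send_rows --xyz '[[0,0,0.002],[0,0,0.002],[0,0,0.002],[0,0,0],[0,0,0]]' --rotation '[[0,0,0],[0,0,0],[0,0,0],[0,0,0],[0,0,0]]' --jaw '[0,0,0,0,0]'

```text
time_s: 29.85
tool_pos: [0.5738, -0.3556, 0.2204]
tool_rot: [179.9, -0.1, -174.8]
force: [-10.6, 5.7, 22.8]
grip_width: 0.0003
grasp_force: 11.7
```

send_rows --xyz '[[0,0,0.0015],[0,0,0],[0,0,0],[0,0,0],[0,0,0],[0,0,0],[0,0,0],[0,0,0],[0,0,0],[0,0,0],[0,0,0],[0,0,0],[0,0,0],[0,0,0],[0,0,0]]' --rotation '[[0,0,0],[0,0,0],[0,0,0],[0,0,0],[0,0,0],[0,0,0],[0,0,0],[0,0,0],[0,0,0],[0,0,0],[0,0,0],[0,0,0],[0,0,0],[0,0,0],[0,0,0]]' --jaw '[0,0,0,0,0,0,0,0,0,0,0,0,0,0,0]'

```text
time_s: 31.35
tool_pos: [0.5738, -0.3557, 0.2203]
tool_rot: [179.8, -0.1, -174.8]
force: [-14.2, 7.9, 30.9]
grip_width: 0.0006
grasp_force: 15.1
```

Run:
```python
from h import *
s=env.read_camera("scene")
cv2.imwrite("pics/t4.png",cv2.resize(s["image"][190:320,190:400],(800,495),interpolation=cv2.INTER_CUBIC))
```

```text
(no output)
```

View pics/t4.png

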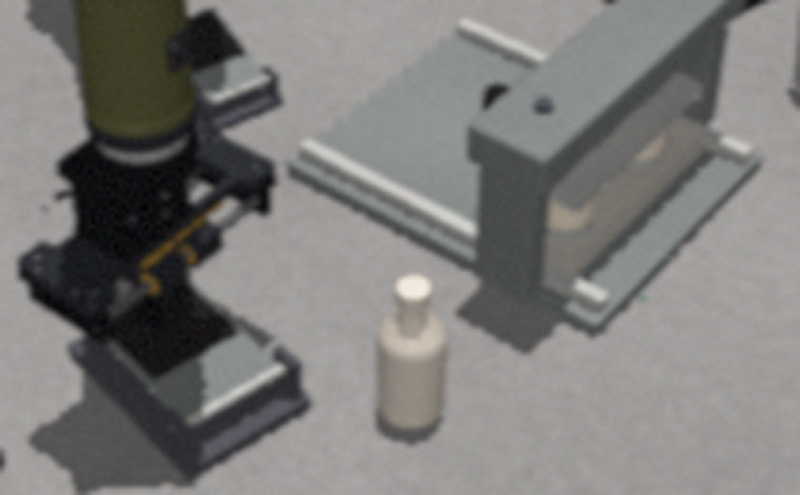

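The pedal is level at its stop, since the force rose by 8 N with no further travel. It has been held for over a second, so I let it up and return to the knob.

send_rows --xyz '[[0,0,-0.01],[0,0,-0.01],[0,0,-0.015],[0,0,-0.02],[0,0,-0.04],[0,0,-0.04],[0,0.02,0],[0,0.035,0],[0,0.04,0],[0,0.04,0],[0,0.04,0],[0,0.04,0],[0,0.04,0],[0,0.04,0],[0,0.035,0],[0,0.02,0],[0,0,0],[0,0,0]]' --rotation '[[0,0,0],[0,0,0],[0,0,0],[0,0,0],[0,0,0],[0,0,0],[0,0,0],[0,0,0],[0,0,0],[0,0,0],[0,0,0],[0,0,0],[0,0,0],[0,0,0],[0,0,0],[0,0,0],[0,0,0],[0,0,0]]' --jaw '[0,0,0,0,0,0,1,1,1,1,1,1,1,1,1,1,1,1]'

```text
time_s: 33.2
tool_pos: [0.5435, -0.0064, 0.3507]
tool_rot: [-180.0, -0.0, -174.7]
force: [-0.1, -0.7, 0.3]
grip_width: 0.0842
grasp_force: 0.0
```

Run:
```python
from h import *
delta([.599,.0005,.06],185.2)
```

```text
turn first [-0.001 -0.     0.001]
tool rot [-1.7997e+02 -1.0000e-02 -1.7473e+02] grasp [ 0.5435 -0.0064  0.1872] -> shift [-0.0559  0.0019  0.1272]
```

send_rows --xyz '[[-0.02,0,0],[-0.02,0.002,0],[-0.016,0,0],[0,0,0.03],[0,0,0.03],[0,0,0.03],[0,0,0.025],[0,0,0.012],[0,0,0],[0,0,0],[0,0,0],[0,0,0],[0,0,0],[0,0,0],[0,0,0],[0,0,0],[0,0,0],[0,0,0],[0,0,0],[0,0,0]]' --rotation '[[0,0,0],[0,0,0],[0,0,0],[0,0,0],[0,0,0],[0,0,0],[0,0,0],[0,0,0],[0,0,0],[0,0,0],[0,0,0],[0,0,0],[0,0,0],[0,0,0],[0,0,0],[0,0,0],[0,0,0],[0,0,0],[0,0,0],[0,0,0]]' --jaw '[1,1,1,1,1,1,1,1,1,0.8,0.5,0.3,0.2,0.1,0.1,0.1,0.1,0.1,0.1,0.1]'

```text
time_s: 35.2
tool_pos: [0.5992, 0.0001, 0.2237]
tool_rot: [-179.9, 0.0, -174.8]
force: [-0.2, -3.0, -0.8]
grip_width: 0.0236
grasp_force: 20.0
```

send_rows --xyz '[[0.003,0,0],[0.006,0,0],[0.008,0,0],[0.008,0,0],[0.008,0,0],[0.008,0,0],[0.008,0,0],[0.008,0,0],[0.008,0,0],[0.008,0,0],[0.008,0,0],[0.008,0,0],[0.008,0,0],[0.008,0,0],[0.008,0,0],[0.008,0,0],[0.008,0,0],[0.008,0,0],[0.006,0,0],[0,0,0]]' --rotation '[[0,0,0],[0,0,0],[0,0,0],[0,0,0],[0,0,0],[0,0,0],[0,0,0],[0,0,0],[0,0,0],[0,0,0],[0,0,0],[0,0,0],[0,0,0],[0,0,0],[0,0,0],[0,0,0],[0,0,0],[0,0,0],[0,0,0],[0,0,0]]' --jaw '[0.1,0.1,0.1,0.1,0.1,0.1,0.1,0.1,0.1,0.1,0.1,0.1,0.1,0.1,0.1,0.1,0.1,0.1,0.1,0.1]'

```text
time_s: 37.2
tool_pos: [0.455, -0.013, 0.2237]
tool_rot: [-180.0, -0.1, -174.8]
force: [-0.9, -6.1, 1.1]
grip_width: 0.0235
grasp_force: 20.0
```

Now the last few millimetres to the stop, then release and lift.

send_rows --xyz '[[0.003,0,0],[0.003,0,0],[0.002,0,0],[0,0,0],[0,0,0]]' --rotation '[[0,0,0],[0,0,0],[0,0,0],[0,0,0],[0,0,0]]' --jaw '[0.1,0.1,0.1,0.1,0.1]'

```text
time_s: 37.7
tool_pos: [0.4498, -0.0133, 0.2238]
tool_rot: [-179.9, 0.4, -174.8]
force: [11.5, -4.9, -12.9]
grip_width: 0.0234
grasp_force: 20.0
```

send_rows --xyz '[[0,0,0],[0,0,0],[0,0,0],[0,0,-0.02],[0,0,-0.03],[0,0,-0.04],[0,0,-0.04],[0,0,0]]' --rotation '[[0,0,0],[0,0,0],[0,0,0],[0,0,0],[0,0,0],[0,0,0],[0,0,0],[0,0,0]]' --jaw '[0.6,1,1,1,1,1,1,1]'

```text
time_s: 38.5
tool_pos: [0.4502, -0.0126, 0.3592]
tool_rot: [179.9, 0.6, -174.7]
force: [0.7, 0.7, 0.4]
grip_width: 0.0796
grasp_force: 0.0
```

Run:
```python
from h import *
c=env.read_camera("top"); s=env.read_camera("scene")
print(env.get_obs()["tool_pos"])
a=cv2.resize(c["image"][160:260,150:320],(400,235),interpolation=cv2.INTER_CUBIC)
b=cv2.resize(s["image"][170:264,250:410],(400,235),interpolation=cv2.INTER_CUBIC)
cv2.imwrite("pics/t5.png",np.hstack([a,b]))
```

```text
[ 0.44859893 -0.01247777  0.354569  ]
```

View pics/t5.png

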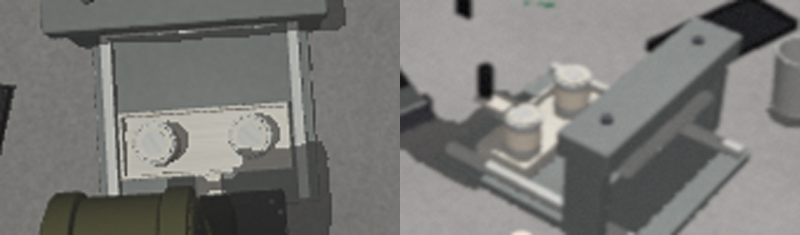

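The tray is out again with both tins upright and their lids now flush. I'll take the left tin first.

Run:
```python
from h import *
c=env.read_camera("top")
for u,v in((215.9,220.8),(257.1,217)): print(ray(c,u,v,.075).round(4))
delta([.548,.0497,.0575],185.2)
```

```text
[0.5475 0.0446 0.075 ]
[ 0.5596 -0.0648  0.075 ]
turn first [ 0.001 -0.001  0.001]
tool rot [ 1.7995e+02 -4.0000e-02 -1.7474e+02] grasp [ 0.4482 -0.0125  0.1899] -> shift [-0.105   0.0529  0.1324]
```

send_rows --xyz '[[-0.02,0.01,0],[-0.03,0.015,0],[-0.03,0.015,0],[-0.025,0.01,0],[0,0,0],[0,0,0.03],[0,0,0.03],[0,0,0.03],[0,0,0.025],[0,0,0.012],[0,0,0.005],[0,0,0],[0,0,0],[0,0,0],[0,0,0],[0,0,0],[0,0,0],[0,0,0],[0,0,0],[0,0,0]]' --rotation '[[0,0,0],[0,0,0],[0,0,0],[0,0,0],[0,0,0],[0,0,0],[0,0,0],[0,0,0],[0,0,0],[0,0,0],[0,0,0],[0,0,0],[0,0,0],[0,0,0],[0,0,0],[0,0,0],[0,0,0],[0,0,0],[0,0,0],[0,0,0]]' --jaw '[1,1,1,1,1,1,1,1,1,1,1,1,0.8,0.6,0.45,0.45,0.45,0.45,0.45,0.45]'

```text
time_s: 40.65
tool_pos: [0.5489, 0.0469, 0.222]
tool_rot: [180.0, 0.0, -174.8]
force: [-1.4, 1.8, 2.4]
grip_width: 0.0474
grasp_force: 20.0
```

Run:
```python
from h import *
# delivery frame yaw -8.3, centre (.585,.343)
y=np.radians(-8.3);A=np.array([[np.cos(y),-np.sin(y)],[np.sin(y),np.cos(y)]])
for q in(-.052,.052):
    p=np.array([.585,.343])+A@[0,q]; print(p); delta([*p,.039],185.2)
```

```text
[0.57749348 0.29154466]
turn first [0.001 0.    0.001]
tool rot [ 1.7996e+02  2.0000e-02 -1.7476e+02] grasp [0.5489 0.0469 0.0585] -> shift [-0.0507  0.241   0.0195]
[0.59250652 0.39445534]
turn first [0.001 0.    0.001]
tool rot [ 1.7996e+02  2.0000e-02 -1.7476e+02] grasp [0.5489 0.0469 0.0585] -> shift [-0.075   0.3421  0.0195]
```

send_rows --xyz '[[0,0,-0.01],[0,0,-0.02],[0,0,-0.03],[0,0,-0.03],[0,0,0],[-0.003,0.012,0],[-0.006,0.03,0],[-0.0075,0.035,0],[-0.0075,0.035,0],[-0.0075,0.035,0],[-0.0075,0.035,0],[-0.0075,0.035,0],[-0.0075,0.035,0],[-0.0075,0.035,0],[-0.0075,0.028,0],[-0.006,0.02,0],[0,0.007,0],[0,0,0],[0,0,0]]' --rotation '[[0,0,0],[0,0,0],[0,0,0],[0,0,0],[0,0,0],[0,0,0],[0,0,0],[0,0,0],[0,0,0],[0,0,0],[0,0,0],[0,0,0],[0,0,0],[0,0,0],[0,0,0],[0,0,0],[0,0,0],[0,0,0],[0,0,0]]' --jaw '[0.45,0.45,0.45,0.45,0.45,0.45,0.45,0.45,0.45,0.45,0.45,0.45,0.45,0.45,0.45,0.45,0.45,0.45,0.45]'

```text
time_s: 42.55
tool_pos: [0.5922, 0.3926, 0.3106]
tool_rot: [-179.9, -0.1, -174.8]
force: [1.0, -0.4, -2.0]
grip_width: 0.0474
grasp_force: 20.0
```

Run:
```python
from h import *
delta([.5925,.3945,.0395],185.2)
```

```text
turn first [-0.002 -0.002 -0.001]
tool rot [-1.7988e+02 -9.0000e-02 -1.7483e+02] grasp [0.5922 0.3926 0.1471] -> shift [-0.0005  0.0019  0.1076]
```

send_rows --xyz '[[0,0.001,0.02],[0,0,0.025],[0,0,0.025],[0,0,0.02],[0,0,0.01],[0,0,0.005],[0,0,0.003],[0,0,0],[0,0,0]]' --rotation '[[0,0,0],[0,0,0],[0,0,0],[0,0,0],[0,0,0],[0,0,0],[0,0,0],[0,0,0],[0,0,0]]' --jaw '[0.45,0.45,0.45,0.45,0.45,0.45,0.45,0.45,0.45]'

```text
time_s: 43.45
tool_pos: [0.5926, 0.395, 0.205]
tool_rot: [179.9, 0.1, -174.8]
force: [-0.7, -1.0, -1.4]
grip_width: 0.0475
grasp_force: 20.0
```

send_rows --xyz '[[0,0,0.002],[0,0,0],[0,0,0],[0,0,0],[0,0,0],[0,0,0],[0,0,-0.02],[0,0,-0.04],[0,0,-0.05],[0,0,-0.03],[0,0,-0.01],[0,0,0]]' --rotation '[[0,0,0],[0,0,0],[0,0,0],[0,0,0],[0,0,0],[0,0,0],[0,0,0],[0,0,0],[0,0,0],[0,0,0],[0,0,0],[0,0,0]]' --jaw '[0.45,0.45,0.7,0.9,1,1,1,1,1,1,1,1]'

```text
time_s: 44.65
tool_pos: [0.5926, 0.395, 0.3538]
tool_rot: [179.9, 0.2, -174.8]
force: [-1.1, 0.2, -0.3]
grip_width: 0.0868
grasp_force: 0.0
```

Run:
```python
from h import *
delta([.559,-.0615,.0575],185.2)
c=env.read_camera("top")
cv2.imwrite("pics/t6.png",cv2.resize(c["image"][160:260,60:300],(800,333),interpolation=cv2.INTER_CUBIC))
```

```text
turn first [0.002 0.003 0.   ]
tool rot [ 179.88    0.18 -174.77] grasp [0.5926 0.395  0.1903] -> shift [ 0.0748 -0.4516  0.1328]
```

View pics/t6.png

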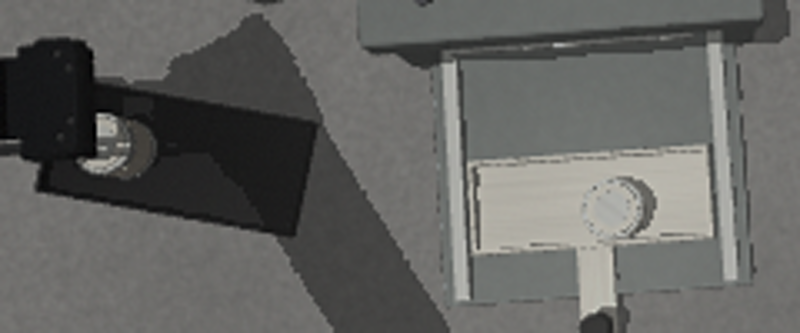

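The placed tin stands in the delivery tray at crop (105,143). The other tin was knocked aside inside the sliding tray, to crop (612,208), and looks upright. I'll measure it again.

Run:
```python
from h import *
c=env.read_camera("top"); s=env.read_camera("scene")
p=ray(c,243.6,222.4,.076); print(p.round(4))
b=s["image"][170:264,250:410]; cv2.imwrite("pics/t7.png",cv2.resize(b,(640,376),interpolation=cv2.INTER_CUBIC))
for z in(.024,.076): print(z,(proj(s,[p[0],p[1],z])-[250,170])*4)
p[2]=.0575; delta(p,185.2)
```

```text
[ 0.5445 -0.0293  0.076 ]
0.024 [209.42227216 205.42850143]
0.076 [210.93765439 154.81704322]
turn first [-0.002 -0.003  0.   ]
tool rot [-179.89   -0.19 -174.77] grasp [0.5916 0.3946 0.1856] -> shift [ 0.0854 -0.4179  0.1281]
```

View pics/t7.png

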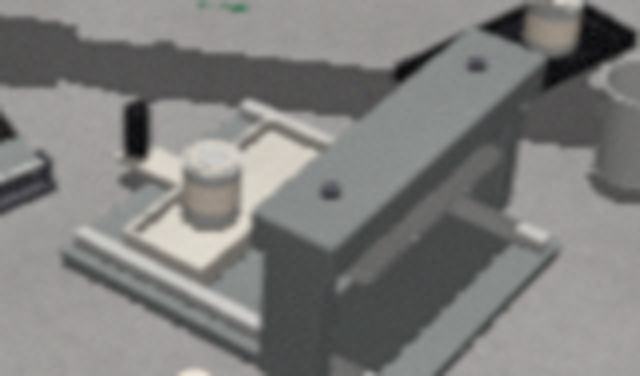

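The tin is upright in the tray; its top at (211,155) matches the position from the top camera. Going for it.

send_rows --xyz '[[0.003,-0.018,0],[0.007,-0.035,0],[0.007,-0.035,0],[0.007,-0.035,0],[0.007,-0.035,0],[0.0075,-0.035,0],[0.0075,-0.035,0],[0.0075,-0.035,0],[0.0075,-0.035,0],[0.0075,-0.035,0],[0.0075,-0.035,0],[0.0065,-0.035,0],[0.003,-0.015,0],[0,0,0],[0,0,0.03],[0,0,0.03],[0,0,0.02],[0,0,0]]' --rotation '[[0,0,0],[0,0,0],[0,0,0],[0,0,0],[0,0,0],[0,0,0],[0,0,0],[0,0,0],[0,0,0],[0,0,0],[0,0,0],[0,0,0],[0,0,0],[0,0,0],[0,0,0],[0,0,0],[0,0,0],[0,0,0]]' --jaw '[1,1,1,1,1,1,1,1,1,1,1,1,1,1,1,1,1,1]'

```text
time_s: 46.6
tool_pos: [0.5438, -0.0264, 0.268]
tool_rot: [180.0, -0.4, -174.6]
force: [-0.2, 0.5, 1.2]
grip_width: 0.0867
grasp_force: 0.0
```

Run:
```python
from h import *
delta([.5445,-.0285,.0575],185.2)
```

```text
turn first [ 0.001 -0.007  0.004]
tool rot [ 179.95   -0.42 -174.59] grasp [ 0.5438 -0.0264  0.1045] -> shift [-0.0006 -0.0021  0.047 ]
```

send_rows --xyz '[[0,-0.002,0.015],[0,0,0.015],[0,0,0.01],[0,0,0.006],[0,0,0],[0,0,0],[0,0,0],[0,0,0],[0,0,0],[0,0,0],[0,0,0],[0,0,0],[0,0,0]]' --rotation '[[0,0,0],[0,0,0],[0,0,0],[0,0,0],[0,0,0],[0,0,0],[0,0,0],[0,0,0],[0,0,0],[0,0,0],[0,0,0],[0,0,0],[0,0,0]]' --jaw '[1,1,1,1,1,0.8,0.6,0.45,0.45,0.45,0.45,0.45,0.45]'

```text
time_s: 47.9
tool_pos: [0.5455, -0.0304, 0.226]
tool_rot: [179.9, 0.0, -174.7]
force: [-0.7, 2.6, 2.3]
grip_width: 0.0476
grasp_force: 20.0
```

Run:
```python
from h import *
delta([.577,.2915,.0395],185.2)
```

```text
turn first [0.001 0.    0.001]
tool rot [ 1.7993e+02  3.0000e-02 -1.7474e+02] grasp [ 0.5455 -0.0304  0.0625] -> shift [-0.0606  0.3177  0.023 ]
```

send_rows --xyz '[[0,0,-0.01],[0,0,-0.02],[0,0,-0.03],[0,0,-0.03],[0,0,0],[-0.003,0.012,0],[-0.006,0.03,0],[-0.0065,0.035,0],[-0.0065,0.035,0],[-0.0065,0.035,0],[-0.0065,0.035,0],[-0.0065,0.035,0],[-0.006,0.035,0],[-0.006,0.03,0],[-0.005,0.025,0],[-0.002,0.011,0],[0,0,0],[0,0,0],[0,0,0]]' --rotation '[[0,0,0],[0,0,0],[0,0,0],[0,0,0],[0,0,0],[0,0,0],[0,0,0],[0,0,0],[0,0,0],[0,0,0],[0,0,0],[0,0,0],[0,0,0],[0,0,0],[0,0,0],[0,0,0],[0,0,0],[0,0,0],[0,0,0]]' --jaw '[0.45,0.45,0.45,0.45,0.45,0.45,0.45,0.45,0.45,0.45,0.45,0.45,0.45,0.45,0.45,0.45,0.45,0.45,0.45]'

```text
time_s: 49.8
tool_pos: [0.577, 0.2887, 0.3155]
tool_rot: [-179.9, -0.0, -174.9]
force: [0.4, 0.3, -2.2]
grip_width: 0.0473
grasp_force: 20.0
```

Run:
```python
from h import *
delta([.577,.2915,.0435],185.2)
```

```text
turn first [-0.001 -0.    -0.002]
tool rot [-1.7992e+02 -3.0000e-02 -1.7494e+02] grasp [0.577  0.2887 0.152 ] -> shift [-0.0003  0.0028  0.1085]
```

send_rows --xyz '[[0,0,0.02],[0,0,0.025],[0,0,0.025],[0,0,0.02],[0,0,0.01],[0,0,0.006],[0,0,0.002],[0,0,0],[0,0,0]]' --rotation '[[0,0,0],[0,0,0],[0,0,0],[0,0,0],[0,0,0],[0,0,0],[0,0,0],[0,0,0],[0,0,0]]' --jaw '[0.45,0.45,0.45,0.45,0.45,0.45,0.45,0.45,0.45]'

```text
time_s: 50.7
tool_pos: [0.5771, 0.2911, 0.2089]
tool_rot: [179.9, 0.1, -174.8]
force: [0.3, 0.1, -2.1]
grip_width: 0.0478
grasp_force: 20.0
```

Lower another 2 mm, release, lift and back off towards the robot.

send_rows --xyz '[[0,0,0.002],[0,0,0],[0,0,0],[0,0,0],[0,0,0],[0,0,0],[0,0,-0.02],[0,0,-0.04],[0,0,-0.05],[0,0,-0.03],[0,0,-0.03],[0.03,-0.02,0],[0.04,-0.04,0],[0.04,-0.04,0],[0.02,-0.04,0],[0,-0.03,0],[0,0,0],[0,0,0]]' --rotation '[[0,0,0],[0,0,0],[0,0,0],[0,0,0],[0,0,0],[0,0,0],[0,0,0],[0,0,0],[0,0,0],[0,0,0],[0,0,0],[0,0,0],[0,0,0],[0,0,0],[0,0,0],[0,0,0],[0,0,0],[0,0,0]]' --jaw '[0.45,0.45,0.7,0.9,1,1,1,1,1,1,1,1,1,1,1,1,1,1]'

```text
time_s: 52.5
tool_pos: [0.4711, 0.1195, 0.3763]
tool_rot: [179.9, 0.1, -174.9]
force: [-0.3, 0.3, 0.7]
grip_width: 0.087
grasp_force: 0.0
```

Run:
```python
from h import *
c=env.read_camera("top"); s=env.read_camera("scene")
a=cv2.resize(c["image"][130:270,50:330],(800,400),interpolation=cv2.INTER_CUBIC)
b=cv2.resize(s["image"][140:280,240:450],(300,200),interpolation=cv2.INTER_CUBIC)
b2=cv2.resize(s["image"][150:220,340:440],(500,350),interpolation=cv2.INTER_CUBIC)[:200]
cv2.imwrite("pics/t8.png",np.vstack([a,np.hstack([b,b2])]))
```

```text
(no output)
```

View pics/t8.png

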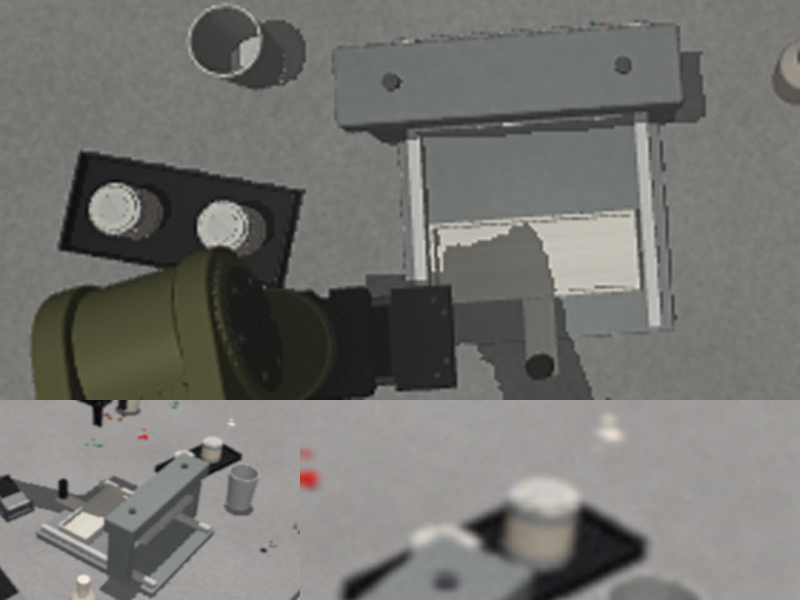

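Both tins stand inside the delivery tray, at (115,208) and (222,225). The sliding tray is drawn out with its knob at (540,365), and the can is where it was. Handing in.

```bash
python3 -c "
from cell import env
print(env.sign_off())"
```

```text
the job is handed in; nothing more can be done
None
```

I handed the job in after about 52 s of robot time: both tins had their lids pressed and stand upright in the delivery tray, the sliding tray is drawn out, and the pedal is released; the hand-in returned no verdict.

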